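# Check the depth of a milled keyway and report it

## Task

Check the keyway in the steel block in the vise with the dial depth gauge from the stand: stand the gauge squarely across the slot with its sprung probe in the slot, press until both feet of the base sit flat on the block, with no more than about 20 N, and hold it still for two seconds to read the depth. Put the gauge gently back upright in the pocket of its stand and let go, and report the result by a press on the two-button box: the flat button if the keyway is at least 6.5 mm deep, the mushroom button if it is shallower and must be reworked. Leave everything else on the bench where it is.

Things in the scene. Friction and masses are not known exactly. Their poses are not given: they have to be found in the camera images.
- gauge_grip (a point): middle of the grip body of the dial depth gauge, 36 mm above the underside of its base. The grip body is an upright aluminium block 34 mm along the gauge's x and 24 mm through (y, the way to pinch it: two flat faces 34 mm wide), from 12 to 49 mm above the underside. Above it stands a round dial case, 39 mm across and 22 mm through, its top 84 mm above the underside; the dial faces the gauge's -y. z is up. The gauge weighs about 0.4 kg
- gauge_base (a point): centre of the underside of the gauge's steel base, a bar 80 mm long (x), 18 mm wide (y) and 12 mm high, with two feet that reach from 16 to 40 mm either side of the centre. 36 mm straight below gauge_grip
- probe_tip (a point): flat tip of the gauge's sprung probe, a steel pin of 5 mm diameter in the middle of the base. At rest it stands 11 mm below the underside of the base
- probe (a joint): how far (m) the probe is pushed up into the gauge: 0 hanging free, 0.011 when the tip is level with the underside of the base. The spring takes 2.8 N to start and 0.35 N more for each mm. The dial pointer shows it, 0.25 rad clockwise for each mm. With the base flat, the slot's depth is 11 mm less this reading
- vise: blue bench vise, fixed; origin on the bench under the middle of its jaws, screw and tommy bar towards its -x. Jaws 120 mm wide (y), tops 130 mm above the bench; it reaches 215 mm to -x and 140 mm to +x. It holds a steel block, 70 mm (x) by 110 mm (y) by 48 mm high, level and square to the jaws, midway in x and within 12 mm of the middle in y; its flat top is 137 to 160 mm above the bench (see or feel)
- jaw_mid (a point): point midway between the jaws, level with their tops (130 mm above the bench), axes as the vise. Above it, in the block's top, is the keyway: a slot 10 mm wide (x), 50 mm long (y), round-ended, centred in the block's length; its centre line may lie up to 7 mm to either side (x) of this point, so see or feel for it. Depth unknown: some near 5 mm, others near 8 mm. Round it the top is flat
- stand: gauge stand, fixed: a black block 97 mm (x) by 34 mm (y) on a plate 120 by 60 mm, origin at the centre of its underside. Its pocket holds the gauge's base along x, with about 2.5 mm of play; the floor of the pocket lies 22 mm above the bench, its rims 5 mm higher. A gap in the middle of the floor lets the probe hang free
- stand_seat (a point): centre of the floor of the stand's pocket, where the centre of the gauge's underside belongs
- reportbox: grey two-button box, fixed, 150 mm (x) by 75 mm (y) and 45 mm high; origin at the centre of its underside
- accept_top (a point): centre of the top of the flat round button, 28 mm across, at the -x end of the box, 63 mm above the bench
- accept (a joint): travel (m) of the flat button: 0 up, 0.006 fully down (about 5 N, springs back)
- rework_top (a point): centre of the top of the mushroom button, 38 mm across, at the +x end of the box, 73 mm above the bench
- rework (a joint): travel (m) of the mushroom button: 0 up, 0.006 fully down (about 5 N, springs back)
- keystock: short steel key, 45 x 10 x 8 mm, lying beside the stand; leave alone
- fitting: brass fitting, 34 mm across and 36 mm high, beside the stand; leave alone
Not all that is in view belongs to the job. What is shaped like the stand but blue or purple is not meant.

How it is judged:
By the outcome, as a careful person would: the job done as asked, in the order asked, and still so for the second after the job is handed in, with the robot touching nothing.
It also fails if it takes over 66 s, if anything falls off the work surface, if the arm or the gripper's body presses on something with over 40 N, if the wrist force passes 120 N, or if a joint passes its speed limit or range.

## Robot

A 6-joint arm with a two-finger parallel gripper is mounted at the origin on the work surface. World frame = base frame: x ahead of the robot, y to its left, z up, the work surface at z = 0. Lengths are in m, angles in rad, forces in N, time in s.
With the tool pointing down it reaches from about 0.4 to 0.825 m from the base axis. Payload 7 kg.
Tool frame: the origin (TCP) lies at the centre of the arm's flange, where the gripper is bolted on; the fingertips stand 178 mm ahead of it and the grasp point (between the pads) lies arm.tcp_to_grasp ahead of it (arm.tcp_to_grasp is the distance from the TCP to the grasp point, in m); z points along the fingers, y is the direction in which the jaws open and shut (so a half turn about z gives the same grasp; the last joint's range is limited). The gripper opens to 88 mm and grips with 3 to 60 N. Pads are 19 mm wide; open, the fingers measure 130 mm over their backs; the gripper's body (78 mm by 193 mm) begins 47 mm behind the grasp point.
Start: joints at [1.48, 0.359, 0.012, 0, -1.224, -0.288], TCP at [0.25, 0.627, 0.405] pointing down, gripper open.
Joint ranges: [-3.07, 3.07], [-1.43, 2.12], [-1.02, 1.25], [-3.03, 1.67], [-3.05, -0], [-3.03, 3.03]. Speed limits (rad/s): [2.39, 2.39, 3.01, 3.14, 3.14, 3.14].

## Interface

Orientations are given as [roll, pitch, yaw] about the fixed x, y, z axes, in that order (R = Rz(yaw) Ry(pitch) Rx(roll)).
In Python, from station import arm gives the robot as it stands.
- The arm moves only by the tool move_arm, never from a script. Its argument "deltas" is a list of rows, each a list of 6 numbers: the shift along the world's x, y, z in mm, then the turn, a rotation vector about the world's x, y, z in degrees. In form: [[tx, ty, tz, ax, ay, az], ...]. A call has exactly 5 rows; each row shifts and turns the commanded pose from where the row before left it; what a row does not reach is not made up. A row lasts 1/12 s, in which the tool goes at most 41.7 mm and 7.16 degrees, less where a joint would pass 70% of its speed; a pose out of reach is approached as far as the arm can. A call with a gripper value outside its range is refused whole. "claw" is the closure in counts, from 0 (fully open) to 255 (shut), set as the call begins (left out, the last holds). The fingers move at their own pace and stop on an object; "squeeze" is the grip in N (left out, the last holds). Time passes only in rows, so rows that do not move let the fingers close, or fill a call up. It gives the time, the measured TCP pose, the force and the opening at its end, in the units of the state.
- arm.get_state(): the state, without advancing time (a new reading comes with each control period).
- arm.grab_frame(name): name is "side" or "top"; returns the picture (420x560x3 uint8, red, green, blue); there is no depth.
- arm.calibration(name): a dict with "intrinsics" (3x3 intrinsics, pixels), "T" (4x4, takes a point from camera to world coordinates). Camera axes: x right, y up, looking along -z (the intrinsics and any distortion apply to the point x, -y, -z); pixel columns grow to the right and rows downward; lengths in m; the calibration is good to about 2 mm. A picture is of the moment at which its call begins. calibration takes no time and is no camera call.
- arm.job_done(): hands the job in, once; it reports no verdict.
Trained networks look in the newest picture that a camera, given by its name, has taken for a name from the list of things; names that differ only in an ending like _2 or _b are one class to them, and where a whole thing is asked for, a point or a joint stands for the part that bears it (a point fixed in the world has none). Each returns a list of dicts, best first, with "score" (0 to 1); they miss things now and then, are a little off and sometimes report something else, mostly with a low value. They report only what shows in the picture. A call takes as long as a camera call. They do not tell look-alikes from the thing itself.
- arm.spot_in(thing, camera): "xy" ([column, row] in pixels, amid what is visible of it).
- arm.masks_of(thing, camera): "pixels" (420x560 bool, what is visible of it) and "xy" ([column, row] in pixels, amid what is visible of it).
- arm.spot_point(thing, camera): "xy" ([column, row] in pixels: a listed point, or the origin of a listed thing).
The state is a dict: "t": time; "q": joint angles; "qd": joint speeds; "joint_efforts": joint torques, N m; "eef_pos": TCP position; "ee_rot": TCP orientation; "force": force on the tool from outside, world axes, zero at the start; "moment": the same for the moment, N m; "width": finger opening in m.
Only numpy, scipy, OpenCV 4.12 (cv2) and the standard library are available. Lean on these libraries where they do the work, as an engineer would, in place of code of your own. Each camera call takes 0.05 s, during which the arm holds its last target. There are 200 camera calls.

## Working session

There is one attempt and no reset: what is moved stays moved. The work goes in short steps, Python scripts to look and compute and a tool call to move; the robot and the scene stay as the last step left them, time stands still between calls to the robot, and variables do not carry over. Pictures are saved under pics/ and viewed, about 8 in all and at most 12, crops included, and the job is handed in when it is done.

Besides the shell and the picture viewer there is one more tool, called after ">>>" in YAML: its name, and indented under it one key for each argument. move_arm: Moves the arm, as the interface text tells. Its arguments: {"type":"object","properties":{"deltas":{"type":"array","items":{"type":"array","items":{"type":"number"}}},"claw":{"type":"number"},"squeeze":{"type":"number"}},"required":["deltas"]}

```bash
ls; mkdir -p pics
cat > h.py <<'E'
import numpy as np, cv2
from station import arm
def cal(n):
    c=arm.calibration(n); return np.array(c["intrinsics"]),np.array(c["T"]),c
def ray(n,xy):
    K,T,_=cal(n); p=np.linalg.inv(K)@[xy[0],xy[1],1]; d=T[:3,:3]@[p[0],-p[1],-p[2]]
    return T[:3,3],d/np.linalg.norm(d)
def atz(n,xy,z):
    o,d=ray(n,xy); return o+d*(z-o[2])/d[2]
def tri(a,b):
    (o1,d1),(o2,d2)=ray(*a),ray(*b)
    s=np.linalg.lstsq(np.c_[d1,-d2],o2-o1,rcond=None)[0]
    p,q=o1+s[0]*d1,o2+s[1]*d2
    return (p+q)/2,np.linalg.norm(p-q)
def proj(n,P):
    K,T,_=cal(n); p=T[:3,:3].T@(np.array(P)-T[:3,3]); u=K@[p[0],-p[1],-p[2]]; return u[:2]/u[2]
def snap(n,f,crop=None,s=1):
    im=arm.grab_frame(n)[:,:,::-1]
    if crop: im=im[crop[1]:crop[3],crop[0]:crop[2]]
    cv2.imwrite(f,cv2.resize(im,None,fx=s,fy=s,interpolation=cv2.INTER_CUBIC))
E
python3 - <<'E'
from h import *
np.set_printoptions(precision=4,suppress=True)
a=arm.grab_frame("top")[:,:,::-1]; b=arm.grab_frame("side")[:,:,::-1]
cv2.imwrite("pics/top.png",a);cv2.imwrite("pics/side.png",b)
for n in("top","side"):
    K,T,c=cal(n); print(n,c.keys(),K,T)
    for t in "gauge_grip gauge_base probe_tip vise jaw_mid stand stand_seat accept_top rework_top reportbox".split():
        print(n,t,[(np.round(r["xy"],1).tolist(),round(r["score"],2)) for r in arm.spot_point(t,n)][:3])
s=arm.get_state();print(arm.tcp_to_grasp,s)
E
```

```text
pics
top dict_keys(['intrinsics', 'T']) [[381.492    0.     282.8332]
 [  0.     381.492  210.1779]
 [  0.       0.       1.    ]] [[-0.0028  0.985  -0.1727  0.3168]
 [-0.9997 -0.0066 -0.0215  0.0329]
 [-0.0224  0.1726  0.9847  1.0669]
 [ 0.      0.      0.      1.    ]]
top gauge_grip [([419.0, 210.1], 0.73)]
top gauge_base [([415.5, 216.5], 0.93)]
top probe_tip []
top vise [([259.1, 196.2], 0.56)]
top jaw_mid [([251.2, 185.9], 0.77)]
top stand [([362.2, 242.9], 0.6), ([419.4, 282.0], 0.56), ([411.0, 214.4], 0.55)]
top stand_seat [([415.5, 216.7], 0.86), ([360.2, 241.0], 0.7), ([424.7, 282.7], 0.58)]
top accept_top [([161.4, 212.8], 0.39)]
top rework_top [([162.7, 188.0], 0.55)]
top reportbox [([171.4, 202.9], 0.73)]
side dict_keys(['intrinsics', 'T']) [[387.2424   0.     283.9969]
 [  0.     387.2424 207.2015]
 [  0.       0.       1.    ]] [[ 0.9935  0.0556 -0.0998  0.3552]
 [-0.1139  0.5525 -0.8257 -0.8257]
 [ 0.0092  0.8316  0.5553  0.6867]
 [ 0.      0.      0.      1.    ]]
side gauge_grip [([315.6, 320.3], 0.74), ([322.5, 315.6], 0.68)]
side gauge_base [([313.5, 333.8], 0.95)
[... 209 characters left out ...]
90.3], 0.77)]
side stand_seat [([269.9, 284.3], 0.97), ([227.1, 342.0], 0.92), ([313.9, 333.2], 0.79)]
side accept_top [([284.0, 163.9], 0.59)]
side rework_top [([298.4, 163.0], 0.46)]
side reportbox [([292.4, 180.9], 0.94), ([363.5, 361.1], 0.69)]
0.1593 {'t': 1.1, 'q': array([ 1.4801,  0.3586,  0.0119, -0.    , -1.2241, -0.2881]), 'qd': array([-0.0006, -0.0005,  0.0004, -0.0008, -0.0005,  0.0023]), 'joint_efforts': array([ -0.0011, -58.2389,  29.3307,   7.0028,   0.0126,  -0.    ]), 'eef_pos': array([0.2496, 0.6271, 0.4047]), 'ee_rot': array([ 3.1416,  0.    , -0.3788]), 'force': array([-0.4162, -0.2684,  0.2839]), 'moment': array([ 0.0239,  0.0205, -0.0034]), 'width': 0.08804580410938162}
```

View pictures.

View pics/top.png

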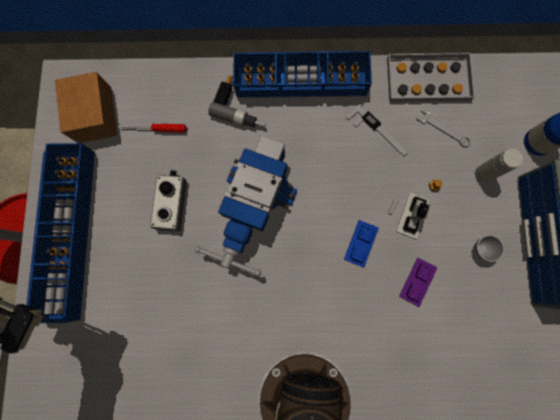

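View pics/side.png

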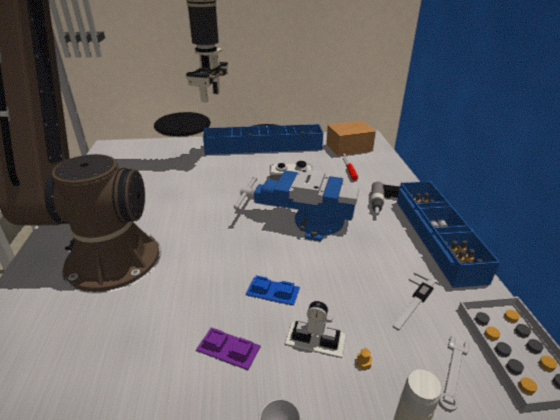

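Run:
```python
from h import *
np.set_printoptions(precision=4,suppress=True)
for k,a,b in [("grip",(419,210.1),(315.6,320.3)),("base",(415.5,216.6),(313.7,333.6)),("jaw",(251.2,185.9),(308.5,181.3)),("acc",(161.4,212.8),(284,163.9)),("rew",(162.7,188),(298.4,163)),("box",(171.4,202.9),(292.4,180.9)),("st2",(360.2,241),(269.9,284.3)),("st3",(424.7,282.7),(227.1,342))]:
    print(k,*tri(("top",a),("side",b)))
```

```text
grip [ 0.4885 -0.3079  0.0569] 0.006310880328222469
base [ 0.4816 -0.3106  0.0182] 0.0027077906456335404
jaw [0.5432 0.1335 0.1273] 0.002748482089455651
acc [0.4945 0.384  0.0558] 0.01061520705502196
rew [0.554  0.3828 0.0588] 0.0065009999687008465
box [ 0.53    0.3797 -0.0116] 0.0009290331238824204
st2 [ 0.4089 -0.1562  0.0165] 0.009582358384021506
st3 [ 0.3027 -0.3201  0.0286] 0.0032638245151042
```

The top view shows three stand-shaped things: blue at (362,243), purple at (419,282), and a black block on a white plate at (413,215) with the gauge in it. The third fits the description. The vise is at (252,188) with its tommy bar at (228,262), and the box is at (168,202). I'll confirm with one enlarged crop.

Run:
```python
from h import *
a=cv2.imread("pics/top.png");b=cv2.imread("pics/side.png")
def c(i,x,y,w=50,h=37): return cv2.resize(i[y-h:y+h,x-w:x+w],(400,296),interpolation=cv2.INTER_CUBIC)
m=np.vstack([np.hstack([c(a,415,214),c(a,255,188)]),np.hstack([c(b,318,325),c(a,168,202)])])
m=cv2.convertScaleAbs(m,alpha=1.3,beta=10)
cv2.imwrite("pics/m.png",m)
def ang(mask,n,z):
    r=cv2.minAreaRect(np.argwhere(mask)[:,::-1].astype(np.float32)); p=cv2.boxPoints(r)
    P=np.array([atz(n,q,z)[:2] for q in p]); e=[P[1]-P[0],P[2]-P[1]]; L=[np.linalg.norm(v) for v in e]
    v=e[int(np.argmax(L))]; print(n,np.round(P.mean(0),4),np.round(L,3),"deg",np.degrees(np.arctan2(v[1],v[0])))
for t,z in(("stand",.003),("reportbox",.045),("vise",.1)):
    for r in arm.masks_of(t,"top")[:3]: print(t,r["score"],r["xy"]); ang(r["pixels"],"top",z)
```

```text
stand 0.74 [410.3, 218.3]
top [ 0.4853 -0.3069] [0.122 0.061] deg -21.948541656761094
stand 0.59 [362.0, 244.0]
top [ 0.4089 -0.1597] [0.121 0.061] deg -22.148036635631428
stand 0.57 [416.3, 283.1]
top [ 0.3026 -0.31  ] [0.119 0.06 ] deg -27.550903633199358
reportbox 0.84 [165.8, 204.2]
top [0.5259 0.3708] [0.169 0.091] deg -2.403425205493514
vise 0.68 [248.8, 206.0]
top [0.5068 0.1317] [0.362 0.19 ] deg -22.28772896097531
```

View pics/m.png

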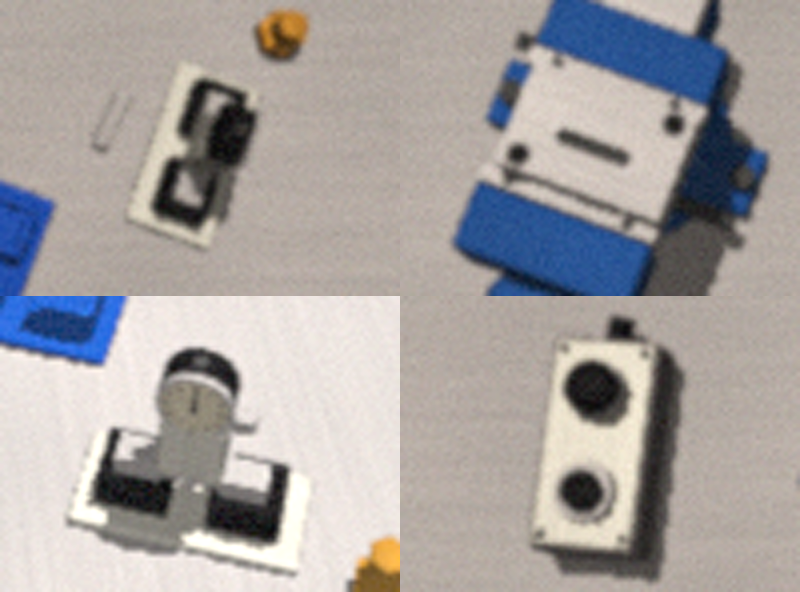

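The crop confirms it: the gauge is in the black-on-white stand, its dial faces the side camera (world -y), and the slot is clear at about (253,187) in the top view. Next I'll refine the poses.

Run:
```python
from h import *
np.set_printoptions(precision=4,suppress=True)
a=cv2.imread("pics/top.png",0).astype(float);b=cv2.imread("pics/side.png",0).astype(float)
def blob(im,x0,y0,x1,y1,t,dark=True):
    s=cv2.resize(im[y0:y1,x0:x1].astype(np.float32),None,fx=8,fy=8,interpolation=cv2.INTER_CUBIC)
    m=((s<t) if dark else (s>t)).astype(np.uint8)
    n,l,st,c=cv2.connectedComponentsWithStats(m)
    cy,cx=np.array(s.shape)/2
    o=sorted(range(1,n),key=lambda i:-st[i,4])[:3]
    return [(((c[i]+.5)/8-.5+[x0,y0]),st[i]/8,cv2.minAreaRect(np.argwhere(l==i)[:,::-1].astype(np.float32))) for i in o]
print("slot",[(p,r[1],r[2]) for p,s,r in blob(a,240,178,266,197,110)])
print("slotside",[(p,r[1],r[2]) for p,s,r in blob(b,298,172,320,186,110)])
c=np.array([[183,62],[258,95],[205,248],[128,220]])/4+[365,177]-.4
P=np.array([atz("top",q,.005)[:2] for q in c]);print("plate",P,P.mean(0))
for u,v in((P[0],P[3]),(P[1],P[2])): d=u-v;print(np.degrees(np.arctan2(d[1],d[0])),np.linalg.norm(d))
for u,v in((P[0],P[1]),(P[3],P[2])): d=u-v;print(np.degrees(np.arctan2(-d[0],d[1])),np.linalg.norm(d))
for q in((158,133),(228,158),(193,145.5)): print("slot@.148",atz("top",np.array(q)/4+[205,151]-.4,.148))
e=[atz("top",np.array(q)/4+[205,151]-.4,.148) for q in((158,133),(228,158))];d=e[0]-e[1];print("slot yaw",np.degrees(np.arctan2(-d[0],d[1])))
print("rew",atz("top",(166,187.6),.073),"acc",atz("top",(163.4,213.1),.063))
```

```text
slot [(array([252.881 , 187.3785]), (156.2625732421875, 35.23428726196289), 19.822463989257812), (array([240.8945, 195.9144]), (10.0, 25.0), 90.0)]
slotside [(array([307.646, 178.296]), (23.37298583984375, 65.52330017089844), 21.501436233520508)]
plate [[ 0.5525 -0.3048]
 [ 0.5283 -0.3557]
 [ 0.4207 -0.312 ]
 [ 0.4404 -0.2601]] [ 0.4855 -0.3081]
-21.745932918338422 0.12067485530138738
-22.120316984176753 0.11623570413480658
-25.378602454580033 0.05640341787318901
-20.850480072696595 0.055537366566687806
slot@.148 [0.5449 0.149  0.148 ]
slot@.148 [0.5287 0.1054 0.148 ]
slot@.148 [0.5368 0.1272 0.148 ]
slot yaw -20.42965907142604
rew [0.5549 0.3691 0.073 ] acc [0.4871 0.376  0.063 ]
```

Run:
```python
from h import *
np.set_printoptions(precision=4,suppress=True)
print(tri(("top",(252.9,187.4)),("side",(307.6,178.3))))
for z in(.137,.148,.16):print(atz("top",(252.9,187.4),z),atz("side",(307.6,178.3),z))
# yaw of slot with rect ends in world
t=np.radians(19.82);v=np.array([np.cos(t),np.sin(t)])*9.5
e=[atz("top",np.array([252.9,187.4])+s*v,.148) for s in(1,-1)];d=e[1]-e[0];print(np.degrees(np.arctan2(-d[0],d[1])),np.linalg.norm(d))
for z in (.022,.1): print(proj("top",(.4855,-.308,z)),proj("side",(.4855,-.308,z)))
s=arm.get_state();print(s["eef_pos"],s["ee_rot"],s["t"])
```

```text
(array([0.5376, 0.1278, 0.1405]), np.float64(0.00012056551032189871))
[0.5383 0.1281 0.137 ] [0.5388 0.1339 0.137 ]
[0.5357 0.127  0.148 ] [0.5351 0.1147 0.148 ]
[0.5329 0.1258 0.16  ] [0.5311 0.0937 0.16  ]
-20.5921042915865 0.0475680217683771
[414.8991 214.5062] [314.7648 331.3317]
[424.6316 209.573 ] [316.8686 305.5629]
[0.2496 0.6271 0.4047] [ 3.1416 -0.     -0.3788] 1.25
```

>>> move_arm:
  deltas:
    - [20,-33,0,0,0,0]
    - [20,-33,0,0,0,0]
    - [20,-33,0,0,0,0]
    - [20,-33,0,0,0,0]
    - [20,-33,0,0,0,0]
  claw: 0
  squeeze: 30

```text
t: 1.67
eef_pos: [0.3501, 0.4605, 0.4048]
ee_rot: [-3.141, -0.0, -0.378]
force: [1.1, 0.6, -1.1]
width: 0.0876
```

>>> move_arm:
  deltas:
    - [20,-33,0,0,0,0]
    - [20,-33,0,0,0,0]
    - [20,-33,0,0,0,0]
    - [20,-33,0,0,0,0]
    - [20,-33,0,0,0,0]

```text
t: 2.08
eef_pos: [0.4502, 0.2953, 0.4051]
ee_rot: [-3.141, -0.0, -0.378]
force: [0.5, 0.8, -0.8]
width: 0.0874
```

>>> move_arm:
  deltas:
    - [2,-39,0,0,0,0]
    - [2,-39,0,0,0,0]
    - [2,-39,0,0,0,0]
    - [2,-39,0,0,0,0]
    - [2,-39,0,0,0,0]

```text
t: 2.5
eef_pos: [0.4592, 0.1002, 0.405]
ee_rot: [-3.141, -0.001, -0.378]
force: [1.5, -0.1, -0.6]
width: 0.0875
```

>>> move_arm:
  deltas:
    - [2,-39,0,0,0,0]
    - [2,-39,0,0,0,0]
    - [2,-39,0,0,0,0]
    - [2,-39,0,0,0,0]
    - [2,-39,0,0,0,0]

```text
t: 2.92
eef_pos: [0.4691, -0.0948, 0.4052]
ee_rot: [-3.141, -0.001, -0.378]
force: [0.6, 0.7, -0.3]
width: 0.0879
```

>>> move_arm:
  deltas:
    - [2,-36,-10,0,0,0]
    - [2,-36,-10,0,0,0]
    - [2,-36,-10,0,0,0]
    - [2,-36,-10,0,0,0]
    - [2,-36,-10,0,0,0]

```text
t: 3.33
eef_pos: [0.4794, -0.2748, 0.3545]
ee_rot: [-3.142, -0.001, -0.379]
force: [1.5, -0.1, 0.3]
width: 0.0876
```

>>> move_arm:
  deltas:
    - [1,-16,-6,0,0,0]
    - [1,-10,-6,0,0,0]
    - [1,-10,-6,0,0,0]
    - [0,0,-6,0,0,0]
    - [0,0,-6,0,0,0]

```text
t: 3.75
eef_pos: [0.4827, -0.3086, 0.3243]
ee_rot: [-3.141, -0.0, -0.379]
force: [-0.5, 0.1, -0.2]
width: 0.0876
```

Run:
```python
from h import *
snap("side","pics/s2.png",(250,220,390,360),4)
s=arm.get_state()
for dz in (.178,):
  p=s["eef_pos"]-[0,0,dz]; print(proj("side",p), (proj("side",p)-[250,220])*4, proj("side",(.484,-.3085,.106)))
g=arm.spot_point("gauge_grip","side");print(g)
```

```text
[316.5774726  289.42771304] [266.30989038 277.71085217] [316.33664938 303.71325461]
[{'xy': [314.4, 318.4], 'score': 0.79}]
```

View pics/s2.png

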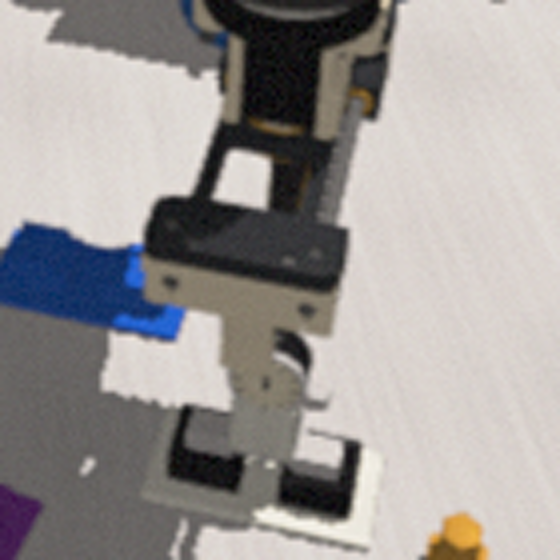

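>>> move_arm:
  deltas:
    - [2,0,-15,0,0,0]
    - [1,0,-20,0,0,0]
    - [0,0,-20,0,0,0]
    - [0,0,-15,0,0,0]
    - [0,0,-10,0,0,0]

```text
t: 4.27
eef_pos: [0.4855, -0.3078, 0.2437]
ee_rot: [-3.142, 0.001, -0.377]
force: [-0.0, -0.4, -0.4]
width: 0.0877
```

>>> move_arm:
  deltas:
    - [0,0,-8,0,0,0]
    - [0,0,-7,0,0,0]
    - [0,0,-5,0,0,0]
    - [0,0,-3,0,0,0]
    - [0,0,0,0,0,0]

```text
t: 4.68
eef_pos: [0.4856, -0.3088, 0.2215]
ee_rot: [3.142, 0.0, -0.379]
force: [-0.0, -1.0, 0.3]
width: 0.0878
```

>>> move_arm:
  deltas:
    - [0,0,0,0,0,0]
    - [0,0,0,0,0,0]
    - [0,0,0,0,0,0]
    - [0,0,0,0,0,0]
    - [0,0,0,0,0,0]
  claw: 150
  squeeze: 8

```text
t: 5.1
eef_pos: [0.4857, -0.3089, 0.2219]
ee_rot: [-3.142, -0.0, -0.379]
force: [0.8, 0.6, -0.3]
width: 0.0593
```

>>> move_arm:
  deltas:
    - [0,0,0,0,0,0]
    - [0,0,0,0,0,0]
    - [0,0,0,0,0,0]
    - [0,0,0,0,0,0]
    - [0,0,0,0,0,0]
  claw: 255
  squeeze: 8

```text
t: 5.52
eef_pos: [0.4856, -0.3089, 0.2216]
ee_rot: [3.142, -0.0, -0.379]
force: [-1.1, 0.0, 1.5]
width: 0.0267
```

>>> move_arm:
  deltas:
    - [0,0,0,0,0,0]
    - [0,0,0,0,0,0]
    - [0,0,0,0,0,0]
    - [0,0,0,0,0,0]
    - [0,0,0,0,0,0]
  squeeze: 8

```text
t: 5.93
eef_pos: [0.4857, -0.3088, 0.2217]
ee_rot: [-3.141, -0.0, -0.379]
force: [1.4, 1.6, 0.2]
width: 0.0236
```

>>> move_arm:
  deltas:
    - [0,0,0,0,0,0]
    - [0,0,0,0,0,0]
    - [0,0,0,0,0,0]
    - [0,0,0,0,0,0]
    - [0,0,0,0,0,0]
  squeeze: 45

```text
t: 6.35
eef_pos: [0.4857, -0.3088, 0.2217]
ee_rot: [-3.141, -0.0, -0.379]
force: [1.4, 3.4, 1.0]
width: 0.0239
```

>>> move_arm:
  deltas:
    - [0,0,4,0,0,0]
    - [0,0,8,0,0,0]
    - [0,0,14,0,0,0]
    - [0,0,20,0,0,0]
    - [0,0,25,0,0,0]

```text
t: 6.77
eef_pos: [0.4845, -0.3088, 0.2921]
ee_rot: [3.141, 0.004, -0.379]
force: [0.6, 0.4, -3.8]
width: 0.0239
```

>>> move_arm:
  deltas:
    - [0,0,30,0,0,0]
    - [0,0,30,0,0,0]
    - [0,10,25,0,0,0]
    - [0,20,12,0,0,0]
    - [2,30,0,0,0,0.5]

```text
t: 7.18
eef_pos: [0.4875, -0.2499, 0.3934]
ee_rot: [3.141, -0.005, -0.372]
force: [1.6, 0.1, -3.5]
width: 0.0234
```

>>> move_arm:
  deltas:
    - [4,36,0,0,0,0.5]
    - [5,36,0,0,0,0]
    - [5,36,0,0,0,0]
    - [5,36,0,0,0,0]
    - [5,36,0,0,0,0]

```text
t: 7.6
eef_pos: [0.5108, -0.0676, 0.39]
ee_rot: [3.141, 0.0, -0.362]
force: [1.8, 0.4, -4.4]
width: 0.0234
```

>>> move_arm:
  deltas:
    - [5,36,0,0,0,0]
    - [5,36,0,0,0,0]
    - [5,33,0,0,0,0]
    - [5,28,0,0,0,0]
    - [3,22,0,0,0,0]

```text
t: 8.02
eef_pos: [0.5344, 0.088, 0.3898]
ee_rot: [3.141, 0.0, -0.36]
force: [0.3, -0.6, -4.9]
width: 0.0237
```

>>> move_arm:
  deltas:
    - [2,18,0,0,0,0]
    - [1,14,0,0,0,0]
    - [0,8,0,0,0,0]
    - [0,3,0,0,0,0]
    - [0,0,0,0,0,0]

```text
t: 8.43
eef_pos: [0.5374, 0.129, 0.3896]
ee_rot: [3.141, 0.0, -0.361]
force: [1.1, -0.4, -4.8]
width: 0.0237
```

Run:
```python
from h import *
snap("side","pics/s3.png",(250,100,370,220),5)
s=arm.get_state();p=s["eef_pos"]; print(s["force"])
y=s["ee_rot"][2]; ux=np.array([np.cos(y),np.sin(y),0]); uy=np.array([-np.sin(y),np.cos(y),0])
b=p-[0,0,.1997]
f=lambda P:np.round((proj("side",P)-[250,100])*5,0)
print("base c",f(b),"ends front-bottom",f(b+.04*ux-.009*uy),f(b-.04*ux-.009*uy),"tip",f(b-[0,0,.011]),"grip top front L/R",f(b-.017*ux-.012*uy+[0,0,.03]),f(b+.017*ux-.012*uy+[0,0,.03]))
print(arm.spot_point("probe_tip","side"),arm.spot_point("gauge_base","side"))
```

```text
[ 0.5717218  -0.36001139 -3.52210753]
base c [291. 314.] ends front-bottom [359. 330.] [218. 312.] tip [290. 331.] grip top front L/R [259. 270.] [320. 278.]
[] [{'xy': [309.4, 163.3], 'score': 0.55}]
```

View pics/s3.png

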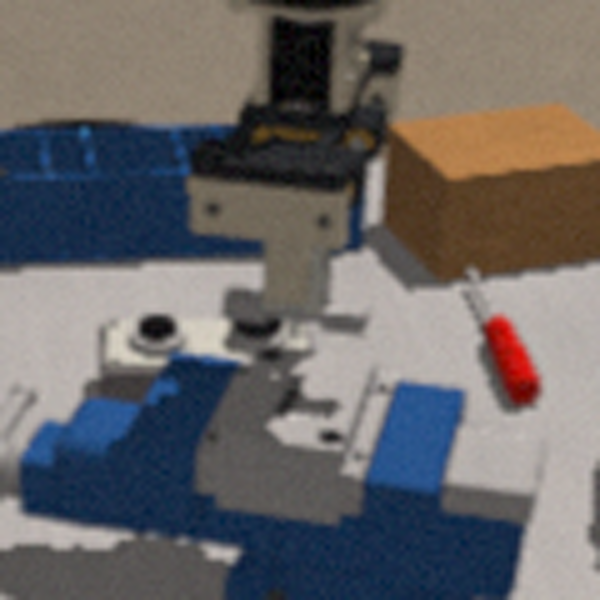

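Run:
```python
from h import *
s=arm.get_state();p=s["eef_pos"]
y=s["ee_rot"][2]; ux=np.array([np.cos(y),np.sin(y),0]); uy=np.array([-np.sin(y),np.cos(y),0])
f=lambda P:np.round((proj("side",P)-[250,100])*5,1)
for t in(.012,.02,.033): print(t,[f(p+k*.0095*ux-t*uy-[0,0,.176]) for k in(-1,1)])
im=cv2.imread("pics/s3.png")
for r in(285,295,303): print(r,im[r,230:380:5].mean(1).astype(int))
for r in(312,318,322,326): print(r,im[r,210:380:5].mean(1).astype(int))
o=arm.grab_frame("top");cv2.imwrite("pics/t3.png",cv2.resize(o[130:250,180:330,::-1],None,fx=5,fy=5,interpolation=cv2.INTER_CUBIC))
g=lambda P:np.round((proj("top",P)-[180,130])*5,1)
print("flange",g(p),"bodybot",[g(p+a*ux*.039+b*uy*.0965-[0,0,.112]) for a in(-1,1) for b in(-1,1)])
```

```text
0.012 [array([272. , 282.6]), array([306.1, 286.7])]
0.02 [array([269., 289.]), array([303.3, 293.1])]
0.033 [array([264.1, 299.4]), array([298.7, 303.6])]
285 [157 153 154 161 173 181 163 121  99  99 103 102 105 103  98  98  99 102
 101 107 140 171 179 179 178 176 176 176 175 176]
295 [ 87  77  79  76  83  93  91  96 100 100 102 102  98 100  99  96 101 102
  95 103 144 175 177 177 176 176 177 176 175 176]
303 [ 83  84  89  86  84  82  87  96  96  95  99  97  97  95  97  99 102 103
  95 103 142 173 181 178 176 177 178 179 175 177]
312 [182 179 152 103  80  83  87  88  89  87  85  84  83  84  87  88  90  89
  90  97  98  99 108 137 160 165 164 159 162 171 166 157 163 173]
318 [192 185 177 149 108  80  73  76  77  84  84  70  59  58  80 107 105  95
  94  98 101 101  93  90  88  84  86  89  96 110 113 124 154 175]
322 [199 197 201 186 131  67  46  53  59  66  70  57  37  26  70 124 124 109
 115 125 134 132 110  89  85  82  83  85  88  90  90 117 161 180]
326 [201 201 206 193 137  62  26  27  31  32  38  35  17  21  85 143 132 121
 145 156 163 162 134 101  90  84  81  82  84  81  89 129 169 177]
flange [296.4 131.6] bodybot [array([510.3, 373.8]), array([ 89.8, 220.3]), array([574.5, 205.7]), array([158.8,  57.6])]
```

View pics/t3.png

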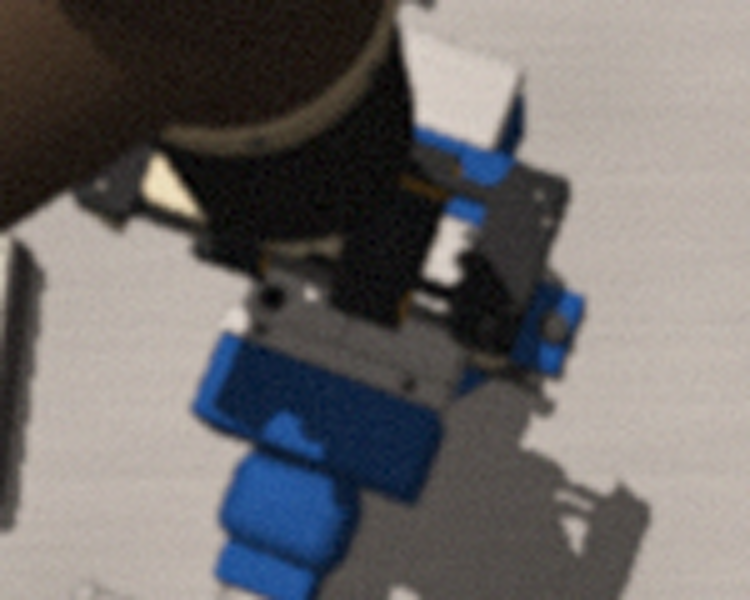

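>>> move_arm:
  deltas:
    - [-1,0.5,-4,0,0,0]
    - [-1,0.2,-5,0,0,0]
    - [0,0,-4,0,0,0]
    - [0,0,-2,0,0,0]
    - [0,0,0,0,0,0]

```text
t: 9.05
eef_pos: [0.5354, 0.1296, 0.3738]
ee_rot: [3.14, 0.001, -0.362]
force: [-0.4, 0.9, -4.5]
width: 0.0241
```

>>> move_arm:
  deltas:
    - [0,0,-1.5,0,0,0]
    - [0,0,-1.5,0,0,0]
    - [0,0,-1,0,0,0]
    - [0,0,0,0,0,0]
    - [0,0,0,0,0,0]

```text
t: 9.47
eef_pos: [0.5356, 0.1298, 0.3707]
ee_rot: [3.142, -0.0, -0.361]
force: [0.4, 0.3, -3.6]
width: 0.0239
```

>>> move_arm:
  deltas:
    - [0,0,-1.5,0,0,0]
    - [0,0,-1.5,0,0,0]
    - [0,0,-1,0,0,0]
    - [0,0,0,0,0,0]
    - [0,0,0,0,0,0]

```text
t: 9.88
eef_pos: [0.5356, 0.1298, 0.3666]
ee_rot: [3.141, 0.0, -0.361]
force: [-0.8, -0.4, -3.5]
width: 0.0235
```

>>> move_arm:
  deltas:
    - [0,0,-1.5,0,0,0]
    - [0,0,-1.5,0,0,0]
    - [0,0,-1,0,0,0]
    - [0,0,0,0,0,0]
    - [0,0,0,0,0,0]

```text
t: 10.3
eef_pos: [0.5356, 0.1298, 0.3626]
ee_rot: [3.141, 0.0, -0.361]
force: [1.0, 0.1, -4.0]
width: 0.0237
```

>>> move_arm:
  deltas:
    - [0,0,-1.5,0,0,0]
    - [0,0,-1.5,0,0,0]
    - [0,0,-1,0,0,0]
    - [0,0,0,0,0,0]
    - [0,0,0,0,0,0]

```text
t: 10.72
eef_pos: [0.5356, 0.1298, 0.3586]
ee_rot: [3.141, 0.0, -0.361]
force: [0.3, -1.0, -3.7]
width: 0.0239
```

>>> move_arm:
  deltas:
    - [0,0,-1,0,0,0]
    - [0,0,-1,0,0,0]
    - [0,0,0,0,0,0]
    - [0,0,0,0,0,0]
    - [0,0,0,0,0,0]

```text
t: 11.13
eef_pos: [0.5357, 0.1298, 0.3567]
ee_rot: [3.142, -0.0, -0.361]
force: [-0.1, 0.0, -4.3]
width: 0.0238
```

>>> move_arm:
  deltas:
    - [0,0,-1,0,0,0]
    - [0,0,-1,0,0,0]
    - [0,0,0,0,0,0]
    - [0,0,0,0,0,0]
    - [0,0,0,0,0,0]

```text
t: 11.55
eef_pos: [0.5356, 0.1298, 0.3547]
ee_rot: [-3.142, -0.0, -0.361]
force: [-0.2, -0.1, -3.8]
width: 0.0238
```

>>> move_arm:
  deltas:
    - [0,0,-1,0,0,0]
    - [0,0,-1,0,0,0]
    - [0,0,0,0,0,0]
    - [0,0,0,0,0,0]
    - [0,0,0,0,0,0]

```text
t: 11.97
eef_pos: [0.5356, 0.1298, 0.3527]
ee_rot: [3.142, -0.0, -0.361]
force: [1.1, -0.4, -5.1]
width: 0.0238
```

>>> move_arm:
  deltas:
    - [0,0,-1,0,0,0]
    - [0,0,-1,0,0,0]
    - [0,0,0,0,0,0]
    - [0,0,0,0,0,0]
    - [0,0,0,0,0,0]

```text
t: 12.38
eef_pos: [0.5356, 0.1298, 0.3506]
ee_rot: [3.142, 0.0, -0.361]
force: [0.2, -0.5, -3.9]
width: 0.0234
```

>>> move_arm:
  deltas:
    - [0,0,-1,0,0,0]
    - [0,0,-1,0,0,0]
    - [0,0,0,0,0,0]
    - [0,0,0,0,0,0]
    - [0,0,0,0,0,0]

```text
t: 12.8
eef_pos: [0.5357, 0.1299, 0.349]
ee_rot: [-3.141, -0.0, -0.361]
force: [-0.1, -0.1, -0.9]
width: 0.0237
```

>>> move_arm:
  deltas:
    - [0,0,-1,0,0,0]
    - [0,0,-1,0,0,0]
    - [0,0,0,0,0,0]
    - [0,0,0,0,0,0]
    - [0,0,0,0,0,0]

```text
t: 13.22
eef_pos: [0.5357, 0.1299, 0.3468]
ee_rot: [-3.141, -0.0, -0.361]
force: [-0.0, -0.1, 0.1]
width: 0.0236
```

Run:
```python
from h import *
f=[]
for i in range(6): arm.grab_frame("side"); s=arm.get_state(); f.append(np.r_[s["force"],s["moment"]])
print(np.mean(f,0).round(2))
```

```text
[ 0.28  0.1  -0.61  0.04  0.01 -0.01]
```

>>> move_arm:
  deltas:
    - [0,0,-0.5,0,0,0]
    - [0,0,-0.5,0,0,0]
    - [0,0,0,0,0,0]
    - [0,0,0,0,0,0]
    - [0,0,0,0,0,0]

```text
t: 13.93
eef_pos: [0.5357, 0.1299, 0.3457]
ee_rot: [-3.141, -0.0, -0.361]
force: [0.5, 0.4, 1.4]
width: 0.0238
```

>>> move_arm:
  deltas:
    - [0,0,-0.5,0,0,0]
    - [0,0,-0.5,0,0,0]
    - [0,0,0,0,0,0]
    - [0,0,0,0,0,0]
    - [0,0,0,0,0,0]

```text
t: 14.35
eef_pos: [0.5357, 0.1299, 0.3447]
ee_rot: [-3.141, -0.0, -0.361]
force: [0.1, -0.5, -0.1]
width: 0.0238
```

>>> move_arm:
  deltas:
    - [0,0,-0.5,0,0,0]
    - [0,0,-0.5,0,0,0]
    - [0,0,0,0,0,0]
    - [0,0,0,0,0,0]
    - [0,0,0,0,0,0]

```text
t: 14.77
eef_pos: [0.5357, 0.1299, 0.3437]
ee_rot: [-3.141, -0.0, -0.361]
force: [1.9, 0.1, 0.8]
width: 0.0241
```

>>> move_arm:
  deltas:
    - [0,0,-0.5,0,0,0]
    - [0,0,-0.5,0,0,0]
    - [0,0,0,0,0,0]
    - [0,0,0,0,0,0]
    - [0,0,0,0,0,0]

```text
t: 15.18
eef_pos: [0.5356, 0.1298, 0.3435]
ee_rot: [-3.141, -0.001, -0.361]
force: [-2.6, 0.7, 7.7]
width: 0.0239
```

>>> move_arm:
  deltas:
    - [0,0,-0.2,0,0,0]
    - [0,0,0,0,0,0]
    - [0,0,0,0,0,0]
    - [0,0,0,0,0,0]
    - [0,0,0,0,0,0]

```text
t: 15.6
eef_pos: [0.5356, 0.1299, 0.3435]
ee_rot: [-3.141, -0.001, -0.361]
force: [-2.6, 0.5, 9.2]
width: 0.0235
```

Run:
```python
from h import *
f=[]
for i in range(6): arm.grab_frame("side"); s=arm.get_state(); f.append(np.r_[s["force"],s["moment"],s["eef_pos"][2],s["ee_rot"]])
print(np.mean(f,0).round(4),np.std(f,0).round(2)[:6])
snap("side","pics/s4.png",(270,120,350,200),7)
```

```text
[-2.2245e+00  1.5550e-01  8.5824e+00  2.0300e-01  1.0013e+00  2.7000e-03
  3.4350e-01 -3.1412e+00 -7.0000e-04 -3.6100e-01] [0.43 0.5  0.47 0.02 0.04 0.04]
```

View pics/s4.png

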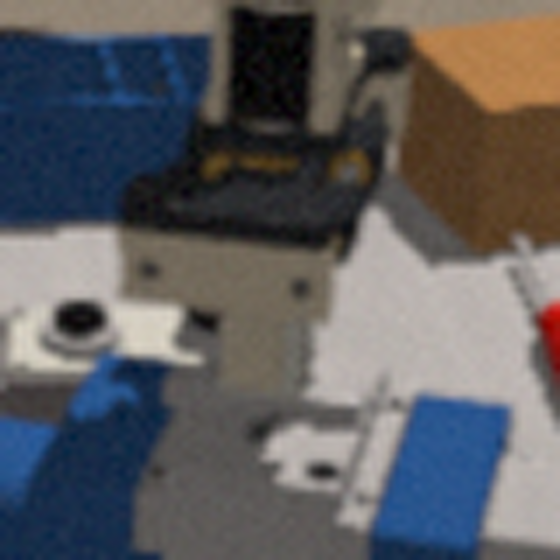

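The left foot is carrying most of the load: the moment is 1 Nm about y. I'll tip the tool slightly to seat both feet.

>>> move_arm:
  deltas:
    - [0.5,-0.2,0,0.05,0.14,0]
    - [0.5,-0.2,0,0.05,0.14,0]
    - [0,0,0,0,0,0]
    - [0,0,0,0,0,0]
    - [0,0,0,0,0,0]

```text
t: 16.37
eef_pos: [0.5365, 0.1295, 0.3436]
ee_rot: [-3.141, 0.005, -0.361]
force: [-4.4, 1.4, 9.8]
width: 0.0235
```

```bash
cat > fm.py <<'E'
from h import *
f=[]
for i in range(5): arm.calibration("side"); arm.grab_frame("side"); s=arm.get_state(); f.append(np.r_[s["force"],s["moment"],s["eef_pos"],s["ee_rot"]])
m=np.mean(f,0); y=s["ee_rot"][2]
F=m[:3]+[0,0,4.3]; M=m[3:6]
ux=np.array([np.cos(y),np.sin(y),0]); uy=np.array([-np.sin(y),np.cos(y),0])
# moment about base centre, 0.1997 below TCP
Mb=M-np.cross([0,0,-.1997],F)
print("F",F.round(2),"Fx",(F@ux).round(2),"Fy",(F@uy).round(2),"M",M.round(3),"My at base",(Mb@uy).round(3),"Mx at base",(Mb@ux).round(3),"pos",m[6:].round(4),"t",round(s["t"],2))
E
python3 fm.py
```

```text
F [-3.47  1.29 13.73] Fx -3.7 Fy -0.02 M [ 0.361  1.22  -0.007] My at base 0.53 Mx at base -0.089 pos [ 0.5365  0.1295  0.3436 -3.1412  0.0046 -0.361 ] t 16.62
```

>>> move_arm:
  deltas:
    - [-0.5,0.2,0,-0.05,-0.14,0]
    - [-0.7,0.3,0,-0.05,-0.14,0]
    - [0,0,0,0,0,0]
    - [0,0,0,0,0,0]
    - [0,0,0,0,0,0]

```text
t: 17.03
eef_pos: [0.5355, 0.1299, 0.3435]
ee_rot: [-3.141, -0.001, -0.361]
force: [-1.6, 0.7, 8.1]
width: 0.0237
```

>>> move_arm:
  deltas:
    - [0,0,0,0,0,0]
    - [0,0,0,0,0,0]
    - [0,0,0,0,0,0]
    - [0,0,0,0,0,0]
    - [0,0,0,0,0,0]
  squeeze: 14

```text
t: 17.45
eef_pos: [0.5356, 0.1299, 0.3435]
ee_rot: [-3.141, -0.001, -0.361]
force: [-1.2, 0.0, 7.1]
width: 0.0242
```

```bash
python3 fm.py
```

```text
F [-1.46  0.28 11.9 ] Fx -1.47 Fy -0.25 M [0.031 0.587 0.003] My at base 0.267 Mx at base -0.128 pos [ 5.3560e-01  1.2990e-01  3.4350e-01 -3.1411e+00 -1.0000e-03 -3.6100e-01] t 17.7
```

>>> move_arm:
  deltas:
    - [0,0,0,0,0,0]
    - [0,0,0,0,0,0]
    - [0,0,0,0,0,0]
    - [0,0,0,0,0,0]
    - [0,0,0,0,0,0]
  squeeze: 7

```text
t: 18.12
eef_pos: [0.5356, 0.13, 0.3435]
ee_rot: [-3.141, -0.001, -0.361]
force: [-1.3, 0.1, 8.1]
width: 0.024
```

```bash
python3 fm.py
```

```text
F [-1.33 -0.1  12.01] Fx -1.21 Fy -0.57 M [ 0.071  0.54  -0.006] My at base 0.288 Mx at base -0.011 pos [ 5.3560e-01  1.2990e-01  3.4350e-01 -3.1411e+00 -1.0000e-03 -3.6100e-01] t 18.37
```

>>> move_arm:
  deltas:
    - [0.8,-0.3,0,0.09,0.23,0]
    - [0.8,-0.3,0,0.09,0.23,0]
    - [0,0,0,0,0,0]
    - [0,0,0,0,0,0]
    - [0,0,0,0,0,0]
  squeeze: 14

```text
t: 18.78
eef_pos: [0.537, 0.1294, 0.3435]
ee_rot: [-3.141, 0.008, -0.361]
force: [-2.8, 0.7, 9.4]
width: 0.024
```

```bash
python3 fm.py
```

```text
F [-2.5   0.71 12.02] Fx -2.59 Fy -0.22 M [ 0.229  0.85  -0.01 ] My at base 0.358 Mx at base -0.043 pos [ 0.537   0.1294  0.3435 -3.141   0.0079 -0.361 ] t 19.03
```

>>> move_arm:
  deltas:
    - [-0.8,0.3,0,-0.09,-0.23,0]
    - [-0.8,0.3,0,-0.09,-0.23,0]
    - [-0.8,0.3,0,-0.09,-0.23,0]
    - [-0.8,0.3,0,-0.09,-0.23,0]
    - [0,0,0,0,0,0]

```text
t: 19.45
eef_pos: [0.534, 0.1306, 0.3436]
ee_rot: [-3.141, -0.01, -0.361]
force: [0.6, 0.6, 7.6]
width: 0.0237
```

```bash
python3 fm.py
```

```text
F [-0.66  0.03 11.91] Fx -0.63 Fy -0.2 M [0.035 0.389 0.025] My at base 0.25 Mx at base -0.064 pos [ 0.534   0.1305  0.3435 -3.1411 -0.0099 -0.3609] t 19.7
```

>>> move_arm:
  deltas:
    - [0.6,-0.2,0,0.09,0.23,0]
    - [0.6,-0.3,0,0.09,0.23,0]
    - [0,0,-0.2,0,0,0]
    - [0,0,-0.2,0,0,0]
    - [0,0,0,0,0,0]

```text
t: 20.12
eef_pos: [0.5355, 0.13, 0.3434]
ee_rot: [-3.141, -0.002, -0.361]
force: [0.7, -0.3, 9.6]
width: 0.0236
```

>>> move_arm:
  deltas:
    - [0,0,0,0,0,0]
    - [0,0,0,0,0,0]
    - [0,0,0,0,0,0]
    - [0,0,0,0,0,0]
    - [0,0,0,0,0,0]

```text
t: 20.53
eef_pos: [0.5355, 0.1299, 0.3434]
ee_rot: [-3.141, -0.002, -0.361]
force: [-0.6, -0.9, 10.8]
width: 0.0238
```

```bash
python3 fm.py
```

```text
F [-0.63 -1.19 13.96] Fx -0.17 Fy -1.33 M [-0.384  0.202  0.005] My at base 0.021 Mx at base -0.165 pos [ 5.3550e-01  1.3000e-01  3.4340e-01 -3.1408e+00 -1.7000e-03 -3.6090e-01] t 20.78
```

>>> move_arm:
  deltas:
    - [0,0,0,0,0,0]
    - [0,0,0,0,0,0]
    - [0,0,0,0,0,0]
    - [0,0,0,0,0,0]
    - [0,0,0,0,0,0]

```text
t: 21.2
eef_pos: [0.5355, 0.13, 0.3434]
ee_rot: [-3.141, -0.002, -0.361]
force: [-0.2, -1.2, 8.6]
width: 0.0236
```

>>> move_arm:
  deltas:
    - [0,0,0,0,0,0]
    - [0,0,0,0,0,0]
    - [0,0,0,0,0,0]
    - [0,0,0,0,0,0]
    - [0,0,0,0,0,0]

```text
t: 21.62
eef_pos: [0.5355, 0.13, 0.3434]
ee_rot: [-3.141, -0.002, -0.361]
force: [-1.1, -0.5, 9.6]
width: 0.0239
```

>>> move_arm:
  deltas:
    - [0,0,0,0,0,0]
    - [0,0,0,0,0,0]
    - [0,0,0,0,0,0]
    - [0,0,0,0,0,0]
    - [0,0,0,0,0,0]

```text
t: 22.03
eef_pos: [0.5355, 0.13, 0.3434]
ee_rot: [-3.141, -0.002, -0.361]
force: [1.1, -1.3, 9.7]
width: 0.0241
```

>>> move_arm:
  deltas:
    - [0,0,0,0,0,0]
    - [0,0,0,0,0,0]
    - [0,0,0,0,0,0]
    - [0,0,0,0,0,0]
    - [0,0,0,0,0,0]

```text
t: 22.45
eef_pos: [0.5355, 0.1299, 0.3434]
ee_rot: [-3.141, -0.002, -0.361]
force: [0.5, -0.5, 9.0]
width: 0.0237
```

>>> move_arm:
  deltas:
    - [0,0,0,0,0,0]
    - [0,0,0,0,0,0]
    - [0,0,0,0,0,0]
    - [0,0,0,0,0,0]
    - [0,0,0,0,0,0]

```text
t: 22.87
eef_pos: [0.5354, 0.13, 0.3434]
ee_rot: [-3.141, -0.002, -0.361]
force: [-0.3, -1.1, 9.1]
width: 0.0236
```

```bash
python3 fm.py
```

```text
F [-0.28 -0.65 14.03] Fx -0.03 Fy -0.71 M [-0.373  0.192  0.001] My at base 0.041 Mx at base -0.274 pos [ 5.3550e-01  1.3000e-01  3.4340e-01 -3.1408e+00 -1.7000e-03 -3.6090e-01] t 23.12
```

>>> move_arm:
  deltas:
    - [0,0,0,-0.1,0.04,0]
    - [0,0,0,0,0,0]
    - [0,0,0,0,0,0]
    - [0,0,0,0,0,0]
    - [0,0,0,0,0,0]

```text
t: 23.53
eef_pos: [0.5355, 0.1302, 0.3434]
ee_rot: [3.141, -0.002, -0.361]
force: [-0.9, 0.6, 8.9]
width: 0.0239
```

```bash
python3 fm.py
```

```text
F [-0.22  0.35 13.32] Fx -0.33 Fy 0.25 M [0.086 0.119 0.04 ] My at base 0.076 Mx at base -0.012 pos [ 5.3550e-01  1.3020e-01  3.4340e-01  3.1411e+00 -1.8000e-03 -3.6090e-01] t 23.78
```

The load is now balanced on both axes with a 13 N press. I'll hold for more than 2 s.

>>> move_arm:
  deltas:
    - [0,0,0,0,0,0]
    - [0,0,0,0,0,0]
    - [0,0,0,0,0,0]
    - [0,0,0,0,0,0]
    - [0,0,0,0,0,0]

```text
t: 24.2
eef_pos: [0.5355, 0.1302, 0.3434]
ee_rot: [3.141, -0.002, -0.361]
force: [-0.3, 0.0, 10.0]
width: 0.0241
```

>>> move_arm:
  deltas:
    - [0,0,0,0,0,0]
    - [0,0,0,0,0,0]
    - [0,0,0,0,0,0]
    - [0,0,0,0,0,0]
    - [0,0,0,0,0,0]

```text
t: 24.62
eef_pos: [0.5355, 0.1302, 0.3434]
ee_rot: [3.141, -0.002, -0.361]
force: [-0.7, 0.3, 8.9]
width: 0.0239
```

>>> move_arm:
  deltas:
    - [0,0,0,0,0,0]
    - [0,0,0,0,0,0]
    - [0,0,0,0,0,0]
    - [0,0,0,0,0,0]
    - [0,0,0,0,0,0]

```text
t: 25.03
eef_pos: [0.5355, 0.1302, 0.3434]
ee_rot: [3.141, -0.002, -0.361]
force: [-0.2, 0.4, 10.2]
width: 0.0239
```

>>> move_arm:
  deltas:
    - [0,0,0,0,0,0]
    - [0,0,0,0,0,0]
    - [0,0,0,0,0,0]
    - [0,0,0,0,0,0]
    - [0,0,0,0,0,0]

```text
t: 25.45
eef_pos: [0.5355, 0.1302, 0.3434]
ee_rot: [3.141, -0.002, -0.361]
force: [-0.2, -0.2, 9.1]
width: 0.0239
```

>>> move_arm:
  deltas:
    - [0,0,0,0,0,0]
    - [0,0,0,0,0,0]
    - [0,0,0,0,0,0]
    - [0,0,0,0,0,0]
    - [0,0,0,0,0,0]

```text
t: 25.87
eef_pos: [0.5355, 0.1302, 0.3434]
ee_rot: [3.141, -0.002, -0.361]
force: [-0.1, 0.2, 9.3]
width: 0.0238
```

>>> move_arm:
  deltas:
    - [0,0,0,0,0,0]
    - [0,0,0,0,0,0]
    - [0,0,0,0,0,0]
    - [0,0,0,0,0,0]
    - [0,0,0,0,0,0]

```text
t: 26.28
eef_pos: [0.5355, 0.1302, 0.3434]
ee_rot: [3.141, -0.002, -0.361]
force: [-0.5, -0.1, 9.0]
width: 0.024
```

```bash
python3 fm.py
python3 - <<'E'
from h import *
im=arm.grab_frame("side"); cv2.imwrite("pics/s5raw.png",im[:,:,::-1])
E
```

```text
F [-0.34  0.34 13.32] Fx -0.44 Fy 0.2 M [0.085 0.096 0.012] My at base 0.032 Mx at base 0.006 pos [ 5.3550e-01  1.3020e-01  3.4340e-01  3.1411e+00 -1.8000e-03 -3.6080e-01] t 26.53
```

>>> move_arm:
  deltas:
    - [0,0,0,0,0,0]
    - [0,0,0,0,0,0]
    - [0,0,0,0,0,0]
    - [0,0,0,0,0,0]
    - [0,0,0,0,0,0]
  squeeze: 45

```text
t: 27.0
eef_pos: [0.5356, 0.1302, 0.3434]
ee_rot: [3.141, -0.002, -0.361]
force: [0.4, 0.1, 9.7]
width: 0.0237
```

>>> move_arm:
  deltas:
    - [0,0,2,0,0,0]
    - [0,0,4,0,0,0]
    - [0,0,8,0,0,0]
    - [0,0,14,0,0,0]
    - [0,0,18,0,0,0]

```text
t: 27.42
eef_pos: [0.5338, 0.1295, 0.3865]
ee_rot: [3.136, 0.005, -0.362]
force: [0.1, 0.1, -3.6]
width: 0.0237
```

>>> move_arm:
  deltas:
    - [-1,-15,5,0,0,-0.5]
    - [-3,-28,0,0,0,-0.5]
    - [-4,-36,0,0,0,0]
    - [-5,-36,0,0,0,0]
    - [-5,-36,0,0,0,0]

```text
t: 27.83
eef_pos: [0.5155, -0.0226, 0.3922]
ee_rot: [3.138, 0.003, -0.379]
force: [2.0, 0.3, -4.1]
width: 0.0236
```

>>> move_arm:
  deltas:
    - [-5,-36,0,0,0,0]
    - [-5,-36,0,0,0,0]
    - [-5,-36,0,0,0,0]
    - [-5,-36,0,0,0,0]
    - [-5,-36,0,0,0,0]

```text
t: 28.25
eef_pos: [0.4903, -0.2027, 0.3923]
ee_rot: [3.14, 0.003, -0.379]
force: [1.1, 0.4, -3.5]
width: 0.0237
```

>>> move_arm:
  deltas:
    - [-4,-36,-10,0,0,0]
    - [-2,-30,-15,0,0,0]
    - [0,-23,-25,0,0,0]
    - [0,-15,-25,0,0,0]
    - [0,-3,-20,0,0,0]

```text
t: 28.67
eef_pos: [0.484, -0.3102, 0.2953]
ee_rot: [3.14, 0.004, -0.382]
force: [0.2, 0.2, -4.1]
width: 0.0241
```

>>> move_arm:
  deltas:
    - [0,0,-15,0,0,0]
    - [0,0,-12,0,0,0]
    - [0,0,-8,0,0,0]
    - [0,0,0,0,0,0]
    - [0,0,0,0,0,0]

```text
t: 29.08
eef_pos: [0.4857, -0.308, 0.2628]
ee_rot: [3.14, 0.002, -0.379]
force: [0.4, -0.1, -3.9]
width: 0.0238
```

Run:
```python
from h import *
s=arm.get_state();print(s["eef_pos"].round(4),s["ee_rot"].round(4),s["force"].round(1),s["moment"].round(2))
snap("side","pics/s6.png",(270,250,370,360),5)
```

```text
[ 0.4857 -0.308   0.2628] [ 3.1395e+00  1.8000e-03 -3.7890e-01] [ 0.4 -0.1 -3.9] [-0.03 -0.05  0.03]
```

View pics/s6.png

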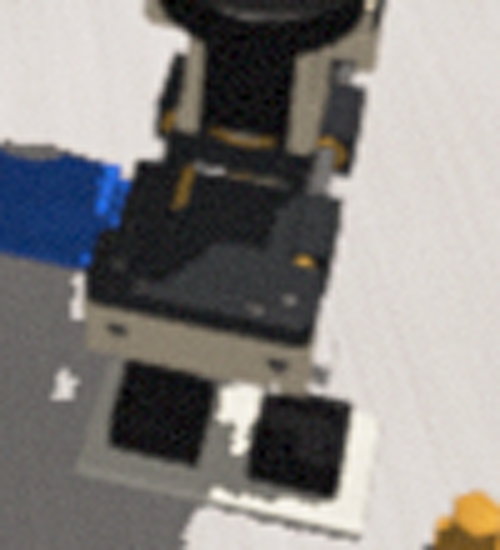

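Run:
```python
from h import *
s=arm.get_state();p=s["eef_pos"];y=s["ee_rot"][2]; ux=np.array([np.cos(y),np.sin(y),0]); uy=np.array([-np.sin(y),np.cos(y),0])
f=lambda P:((proj("side",P)-[270,250])*5).round(0)
b=p-[0,0,.1997]
print("base front bottom",f(b-.04*ux-.009*uy),f(b+.04*ux-.009*uy),"base front top",f(b-.04*ux-.009*uy+[0,0,.012]),f(b+.04*ux-.009*uy+[0,0,.012]))
st=np.array([.4857,-.308,0])
for z in(.022,.027): print("pocket",z,[f(st+a*ux*.0485+c*uy*.017+[0,0,z]) for a in(-1,1) for c in(-1,1)])
print("fingertip front",f(p-.033*uy-[0,0,.178]),f(p-.012*uy-[0,0,.178]))
```

```text
base front bottom [130. 335.] [325. 378.] base front top [130. 315.] [328. 358.]
pocket 0.022 [array([102., 413.]), array([121., 350.]), array([333., 466.]), array([346., 400.])]
pocket 0.027 [array([102., 405.]), array([122., 343.]), array([334., 458.]), array([347., 392.])]
fingertip front [217. 367.] [228. 326.]
```

>>> move_arm:
  deltas:
    - [0,0,-8,0,0,0]
    - [0,0,-8,0,0,0]
    - [0,0,-6,0,0,0]
    - [0,0,-4,0,0,0]
    - [0,0,0,0,0,0]

```text
t: 29.55
eef_pos: [0.4856, -0.3078, 0.2358]
ee_rot: [3.14, 0.002, -0.379]
force: [0.2, 0.7, -4.9]
width: 0.0236
```

>>> move_arm:
  deltas:
    - [0,0,-3,0,0,0]
    - [0,0,-3,0,0,0]
    - [0,0,-2,0,0,0]
    - [0,0,0,0,0,0]
    - [0,0,0,0,0,0]

```text
t: 29.97
eef_pos: [0.486, -0.308, 0.229]
ee_rot: [3.14, 0.0, -0.379]
force: [0.1, -0.6, -4.5]
width: 0.0234
```

>>> move_arm:
  deltas:
    - [0,0,-1.5,0,0,0]
    - [0,0,-1.5,0,0,0]
    - [0,0,-1,0,0,0]
    - [0,0,0,0,0,0]
    - [0,0,0,0,0,0]

```text
t: 30.38
eef_pos: [0.486, -0.308, 0.225]
ee_rot: [3.14, 0.0, -0.379]
force: [-0.6, -0.3, -4.8]
width: 0.0237
```

>>> move_arm:
  deltas:
    - [0,0,-1,0,0,0]
    - [0,0,-1,0,0,0]
    - [0,0,0,0,0,0]
    - [0,0,0,0,0,0]
    - [0,0,0,0,0,0]

```text
t: 30.8
eef_pos: [0.486, -0.308, 0.223]
ee_rot: [3.14, 0.0, -0.379]
force: [0.5, -0.2, -3.7]
width: 0.0238
```

>>> move_arm:
  deltas:
    - [0,0,-0.5,0,0,0]
    - [0,0,-0.5,0,0,0]
    - [0,0,-0.2,0,0,0]
    - [0,0,0,0,0,0]
    - [0,0,0,0,0,0]

```text
t: 31.22
eef_pos: [0.486, -0.308, 0.2218]
ee_rot: [3.14, 0.0, -0.379]
force: [0.5, -0.2, -4.0]
width: 0.0235
```

```bash
python3 fm.py
```

```text
F [ 0.55  0.36 -0.21] Fx 0.38 Fy 0.54 M [ 0.     0.015 -0.001] My at base 0.09 Mx at base -0.112 pos [ 0.486  -0.308   0.2219  3.1397  0.     -0.3788] t 31.47
```

>>> move_arm:
  deltas:
    - [0,0,-0.4,0,0,0]
    - [0,0,0,0,0,0]
    - [0,0,0,0,0,0]
    - [0,0,0,0,0,0]
    - [0,0,0,0,0,0]

```text
t: 31.88
eef_pos: [0.4861, -0.308, 0.2217]
ee_rot: [3.14, -0.0, -0.379]
force: [-0.9, 0.8, -1.2]
width: 0.0238
```

>>> move_arm:
  deltas:
    - [0,0,-0.4,0,0,0]
    - [0,0,0,0,0,0]
    - [0,0,0,0,0,0]
    - [0,0,0,0,0,0]
    - [0,0,0,0,0,0]

```text
t: 32.3
eef_pos: [0.486, -0.3079, 0.2216]
ee_rot: [3.14, -0.0, -0.379]
force: [-2.3, 2.5, 5.5]
width: 0.0234
```

```bash
python3 fm.py
```

```text
F [-3.34  2.49  9.62] Fx -4.03 Fy 1.08 M [ 0.922  0.99  -0.011] My at base 0.456 Mx at base 0.275 pos [ 4.8600e-01 -3.0800e-01  2.2160e-01  3.1396e+00 -3.0000e-04 -3.7860e-01] t 32.55
```

>>> move_arm:
  deltas:
    - [0,0,0.5,0,0,0]
    - [0,0,0,0,0,0]
    - [0,0,0,0,0,0]
    - [0,0,0,0,0,0]
    - [0,0,0,0,0,0]
  squeeze: 5

```text
t: 32.97
eef_pos: [0.4861, -0.308, 0.2216]
ee_rot: [3.14, -0.0, -0.379]
force: [-1.6, 1.0, 1.5]
width: 0.0237
```

>>> move_arm:
  deltas:
    - [0,0,0,0,0,0]
    - [0,0,0,0,0,0]
    - [0,0,0,0,0,0]
    - [0,0,0,0,0,0]
    - [0,0,0,0,0,0]
  claw: 150

```text
t: 33.38
eef_pos: [0.4861, -0.308, 0.2216]
ee_rot: [3.14, -0.0, -0.379]
force: [0.4, 0.0, -0.0]
width: 0.0362
```

>>> move_arm:
  deltas:
    - [0,0,0,0,0,0]
    - [0,0,0,0,0,0]
    - [0,0,0,0,0,0]
    - [0,0,0,0,0,0]
    - [0,0,0,0,0,0]
  claw: 0

```text
t: 33.8
eef_pos: [0.486, -0.308, 0.2216]
ee_rot: [3.14, 0.0, -0.379]
force: [-0.5, -0.3, 1.0]
width: 0.0639
```

>>> move_arm:
  deltas:
    - [0,0,0,0,0,0]
    - [0,0,0,0,0,0]
    - [0,0,2,0,0,0]
    - [0,0,5,0,0,0]
    - [0,0,10,0,0,0]

```text
t: 34.22
eef_pos: [0.4857, -0.3079, 0.2382]
ee_rot: [3.14, 0.002, -0.379]
force: [-0.2, -0.4, -0.2]
width: 0.0872
```

>>> move_arm:
  deltas:
    - [0,0,20,0,0,0]
    - [0,0,30,0,0,0]
    - [0,0,35,0,0,0]
    - [0,0,40,0,0,0]
    - [0,0,40,0,0,0]

```text
t: 34.63
eef_pos: [0.4854, -0.3078, 0.4064]
ee_rot: [3.14, -0.0, -0.379]
force: [0.9, 0.3, -0.1]
width: 0.0872
```

>>> move_arm:
  deltas:
    - [4,30,0,0,0,0]
    - [4,38,0,0,0,0]
    - [4,38,0,0,0,0]
    - [4,38,0,0,0,0]
    - [4,38,0,0,0,0]
  claw: 255

```text
t: 35.05
eef_pos: [0.5055, -0.1245, 0.405]
ee_rot: [3.141, -0.002, -0.379]
force: [2.6, -0.8, -0.2]
width: 0.06
```

>>> move_arm:
  deltas:
    - [4,38,0,0,0,0]
    - [4,38,0,0,0,0]
    - [4,38,0,0,0,0]
    - [4,38,0,0,0,0]
    - [4,38,0,0,0,0]

```text
t: 35.47
eef_pos: [0.5255, 0.0658, 0.405]
ee_rot: [3.141, -0.001, -0.379]
force: [1.0, -1.6, -0.3]
width: 0.0261
```

>>> move_arm:
  deltas:
    - [4,38,0,0,0,0]
    - [4,38,0,0,0,0]
    - [4,38,0,0,0,0]
    - [4,38,0,0,0,0]
    - [4,38,0,0,0,0]

```text
t: 35.88
eef_pos: [0.5456, 0.2558, 0.405]
ee_rot: [3.141, -0.001, -0.378]
force: [1.7, -0.5, 0.2]
width: 0.0008
```

>>> move_arm:
  deltas:
    - [4,38,-10,0,0,0]
    - [3,38,-20,0,0,0]
    - [2,28,-30,0,0,0]
    - [1,15,-30,0,0,0]
    - [0,0,-20,0,0,0]

```text
t: 36.3
eef_pos: [0.5552, 0.3747, 0.2918]
ee_rot: [3.139, 0.001, -0.376]
force: [-0.6, -0.4, -0.5]
width: 0.0005
```

Run:
```python
from h import *
s=arm.get_state();print(s["eef_pos"].round(4),s["ee_rot"].round(4),s["t"],s["width"])
im=arm.grab_frame("side")[:,:,::-1]
c=lambda x,y:cv2.resize(im[y-40:y+40,x-40:x+40],(400,400),interpolation=cv2.INTER_CUBIC)
p=s["eef_pos"]-[0,0,.178]; q=proj("side",p); print("tip",(q-[258,135-0])*5, "btn",(proj("side",(.555,.371,.073))-[258,110])*5,(q-[258,110])*5)
cv2.imwrite("pics/s7.png",np.hstack([c(316,315),c(298,150)]))
```

```text
[0.5552 0.3747 0.2918] [ 3.1386e+00  8.0000e-04 -3.7640e-01] 36.3 0.0004894856977064895
tip [212.59112049  72.57468057] btn [211.10697242 253.47927268] [212.59112049 197.57468057]
```

View pics/s7.png

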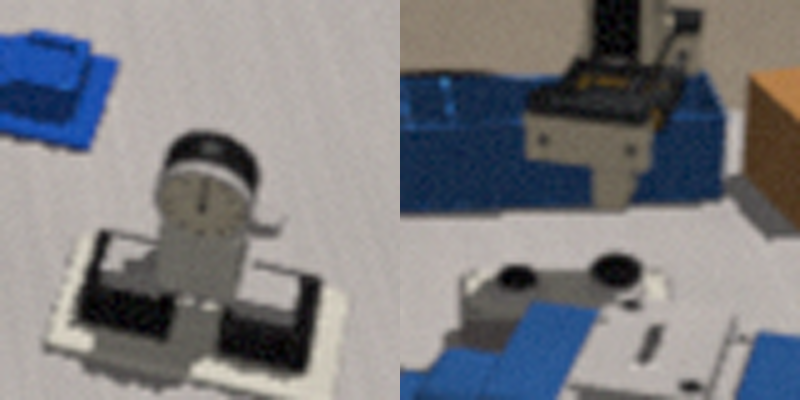

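The gauge is back upright in its stand. The closed fingers are at about (614,205) in the picture, right above the mushroom button at (616,268). Now I'll press it.

>>> move_arm:
  deltas:
    - [0,-1,-10,0,0,0]
    - [0,-1,-10,0,0,0]
    - [0,0,-8,0,0,0]
    - [0,0,-5,0,0,0]
    - [0,0,-2,0,0,0]

```text
t: 36.77
eef_pos: [0.5561, 0.3693, 0.2594]
ee_rot: [3.14, -0.0, -0.38]
force: [0.2, 0.1, 0.0]
width: 0.0003
```

>>> move_arm:
  deltas:
    - [0,0,-2,0,0,0]
    - [0,0,-2,0,0,0]
    - [0,0,-2,0,0,0]
    - [0,0,-2,0,0,0]
    - [0,0,0,0,0,0]

```text
t: 37.18
eef_pos: [0.556, 0.3699, 0.2511]
ee_rot: [3.14, -0.0, -0.379]
force: [-0.1, 0.6, 1.0]
width: 0.0004
```

>>> move_arm:
  deltas:
    - [0,0,-1.5,0,0,0]
    - [0,0,-1.5,0,0,0]
    - [0,0,0,0,0,0]
    - [0,0,0,0,0,0]
    - [0,0,0,0,0,0]

```text
t: 37.6
eef_pos: [0.556, 0.3699, 0.2485]
ee_rot: [3.14, -0.0, -0.379]
force: [-0.1, -0.2, 2.5]
width: 0.0001
```

>>> move_arm:
  deltas:
    - [0,0,-1,0,0,0]
    - [0,0,-1,0,0,0]
    - [0,0,-1,0,0,0]
    - [0,0,-0.7,0,0,0]
    - [0,0,0,0,0,0]

```text
t: 38.02
eef_pos: [0.5561, 0.3699, 0.2449]
ee_rot: [3.14, -0.0, -0.379]
force: [-0.6, -0.3, 6.4]
width: 0.0004
```

>>> move_arm:
  deltas:
    - [0,0,-0.4,0,0,0]
    - [0,0,-0.4,0,0,0]
    - [0,0,0,0,0,0]
    - [0,0,0,0,0,0]
    - [0,0,0,0,0,0]

```text
t: 38.43
eef_pos: [0.5561, 0.3699, 0.2448]
ee_rot: [3.141, -0.001, -0.378]
force: [-1.8, -0.8, 10.5]
width: 0.0005
```

The button has bottomed out: z stopped at 0.2448 while the force rose to 10.5 N. I'll retract.

>>> move_arm:
  deltas:
    - [0,0,4,0,0,0]
    - [0,0,10,0,0,0]
    - [0,0,25,0,0,0]
    - [0,0,35,0,0,0]
    - [0,0,35,0,0,0]

```text
t: 38.85
eef_pos: [0.5554, 0.3694, 0.3528]
ee_rot: [3.136, 0.002, -0.379]
force: [1.0, 1.5, -0.8]
width: 0.0005
```

>>> move_arm:
  deltas:
    - [0,0,0,0,0,0]
    - [0,0,0,0,0,0]
    - [0,0,0,0,0,0]
    - [0,0,0,0,0,0]
    - [0,0,0,0,0,0]

```text
t: 39.27
eef_pos: [0.5556, 0.3695, 0.3512]
ee_rot: [3.137, 0.001, -0.379]
force: [0.6, -1.4, -0.7]
width: 0.0004
```

Run:
```python
from h import *
s=arm.get_state();print(s["eef_pos"].round(4),s["force"].round(1),s["t"])
print(arm.job_done())
```

```text
[0.5556 0.3695 0.3512] [ 0.6 -1.4 -0.7] 39.2667
the job is handed in; nothing more can be done
None
```

The keyway measures about 4.9 mm deep, below the 6.5 mm limit, so I pressed the mushroom (rework) button. The job was handed in at 39.3 s.

- **Depth:** The probe touched the slot bottom about 6.1 mm of travel before the feet met the block, and 11 − 6.1 gives 4.9 mm. This comes from force and height. I could not read the dial, because the finger hid it while the gauge was on the block.
- **Seating:** On first contact the moment reading suggested most of the load was on one foot. I eased the grip and corrected the tilt until the load was balanced on both axes. I then held about 13 N without moving for roughly 2.7 s; the highest press while seating was about 14 N.
- **Camera offset:** The side camera showed the gauge about 3 mm off from where the arm's own position put it. I split the difference, and the probe went into the slot on the first try.
- **Putting the gauge back:** It met the pocket floor at about the same height it was picked up from. The last picture shows it upright in the stand.
- **Button:** It went fully down: travel stopped while the force rose to 10.5 N. The arm then pulled well clear and was touching nothing at hand-in.
- **Not checked:** I took no final picture after the button press.

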